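Stroke-check syringes before a glide-force test

ROBOT

A 6-joint arm with a two-finger parallel gripper is mounted at the origin on the work surface. World frame = base frame: x ahead of the robot, y to its left, z up, the work surface at z = 0. Lengths are in m, angles in rad, forces in N, time in s.
With the tool pointing down it reaches from about 0.35 to 0.975 m from the base axis. Payload 17.4 kg.
Tool frame: the origin (TCP) lies between the finger pads; the fingertips stand 17 mm ahead of it and the grasp point (between the pads) lies 2 mm behind it; x points along the fingers, z is the direction in which the jaws open and shut, and the axes are right-handed (so a half turn about x gives the same grasp; the last joint's range is limited). The gripper opens to 85 mm and grips with 20 to 120 N. Pads are 22 mm wide; open, the fingers measure 114 mm over their backs; the gripper's body (76 mm by 85 mm) begins 54 mm behind the grasp point. The pads swing forward as they close: fully open they stand 13 mm farther back than shut.
Start: joints at [1.209, 0.116, 1.442, -0, 1.584, -0.038], TCP at [0.215, 0.64, 0.248] pointing down, gripper open.
Joint ranges: [-2.83, 2.83], [-0.83, 2.19], [0.07, 2.5], [-1.14, 4.28], [0.01, 3], [-2.97, 2.97]. Speed limits (rad/s): [1.89, 1.89, 2.22, 3.14, 3.14, 3.14].

INTERFACE

Orientations are given as a unit quaternion [x, y, z, w].
In Python, from workcell import state, vision, sign_off gives the robot as it stands.
- The arm moves only by the tool send_rows, never from a script. Its argument "steps" is a list of rows, each an object of numbers: "grip": the opening, from 0 (shut) to 1 (fully open); "x", "y", "z": the shift along the tool's x, y, z in units of 30 mm (1.0 is 30 mm); "twist": the turn about the tool's x in units of 6 degrees (1.0 is 6 degrees). A call has 1 to 8 rows; each row is the pose to reach, as a shift and turn from the pose commanded when the call began, along the tool's axes at that moment; what a row does not reach only later rows make up. A row lasts 1/8 s, in which the tool goes at most 62.5 mm and 10.7 degrees, less where a joint would pass 70% of its speed; a pose out of reach is approached as far as the arm can. A call with a gripper value outside its range is refused whole. The fingers move at their own pace and stop on an object; "force" is the grip in N (left out, the last holds). Time passes only in rows, so rows that repeat a pose let the fingers close. It gives the time, the measured TCP pose, the force and the opening at its end, in the units of the state.
- state(): the state, without advancing time (a new reading comes with each control period).
- vision.get_image(name): name is "scene" or "side" or "wrist"; returns a dict with "color" (480x640x3 uint8, red, green, blue), "z_map" (480x640 float32, m along the optical axis (not along the pixel's ray), 0 where there is no reading), "camera_matrix" (3x3 intrinsics, pixels), "pose" (4x4, takes a point from camera to world coordinates). Camera axes: x right, y up, looking along -z (the intrinsics and any distortion apply to the point x, -y, -z); pixel columns grow to the right and rows downward; lengths in m; the calibration is good to about 2 mm. A picture is of the moment at which its call begins.
- sign_off(): hands the job in, once; it reports no verdict.
The state is a dict: "clock": time; "joint_positions": joint angles; "qvel": joint speeds; "joint_efforts": joint torques, N m; "eef_pos": TCP position; "ee_rot": TCP orientation; "ft_force": force on the tool from outside, world axes, zero at the start; "ft_torque": the same for the moment, N m; "width": finger opening in m.
Only numpy, scipy, OpenCV 4.12 (cv2) and the standard library are available. Lean on these libraries where they do the work, as an engineer would, in place of code of your own. Each camera call takes 0.05 s, during which the arm holds its last target. There are 200 camera calls.

TASK

Before these syringes go on the tester, push every plunger in the rack through its stroke, fully home, and leave the sound syringes seated upright in the rack with their plungers home. Any syringe whose plunger sticks part-way goes into the red bin, the whole syringe; press it until it stops but do not force it, and leave everything else on the bench as it is.

Things in the scene. Friction and masses are not known exactly. Their poses are not given: they have to be found in the camera images.
- rack: Fixed syringe rack. A black deck 80 mm (x) by 250 mm (y), 12 mm thick, its top 110 mm above the bench, on aluminium end plates and a base plate 100 x 270 mm. Origin on the bench under its centre; four through holes of 23 mm in a row along its own y axis at y = -90, -30, 30 and 90 mm, a syringe hanging in each by its finger flange.
- bin_red: Fixed red open bin for rejects, 200 mm (x) by 140 mm (y) outside (208 x 148 mm over its lip), 70 mm high, walls 4 mm, floor about 5 mm. Origin on the bench under its centre. It stands on one side of the rack or the other.
- bin_blue: Fixed blue open bin of the same shape and size as the red one, on the other side of the rack. Not for this job; it stays empty. Origin on the bench under its centre.
- syringe_a: One of four look-alike 20 ml syringes, nozzle down in the rack; which hangs where varies. Clear barrel 21 mm across, 80 mm long below the flange, nozzle to 91 mm below it. White finger flange 38 x 25 x 3 mm. Origin on the axis at the flange's underside (on the deck when seated), z up. Light blue thumb rest on the axis: disc 24 mm across, 3 mm thick, on a 15 mm wide rod. About 26 g in all.
- barrel_a (a point): Point on the axis of syringe_a, halfway down its barrel, 45 mm below the flange's underside. Every plunger, sound or sticking, holds in its barrel with 1.5 N or more, so the whole syringe can be lifted straight up out of its hole by the thumb rest.
- plunger_a (a joint): Seal travel of syringe_a, m: 0 drawn, 0.040 home; starts at 0 to 0.008. Top of its thumb rest is 58 mm above the flange's underside at 0, 18 mm at home. A sound plunger glides all the way with 2 to 4 N and stays where left. A sticking one glides likewise at first, then stops dead 10 mm or more short of home; 8 N shows it; 60 N is forcing it. At a stop the rubber gives 1 mm per 8 N.
- syringe_b: One of four look-alike 20 ml syringes, nozzle down in the rack; which hangs where varies. Clear barrel 21 mm across, 80 mm long below the flange, nozzle to 91 mm below it. White finger flange 38 x 25 x 3 mm. Origin on the axis at the flange's underside (on the deck when seated), z up. Light blue thumb rest on the axis: disc 24 mm across, 3 mm thick, on a 15 mm wide rod. About 26 g in all.
- barrel_b (a point): Point on the axis of syringe_b, halfway down its barrel, 45 mm below the flange's underside. Every plunger, sound or sticking, holds in its barrel with 1.5 N or more, so the whole syringe can be lifted straight up out of its hole by the thumb rest.
- plunger_b (a joint): Seal travel of syringe_b, m: 0 drawn, 0.040 home; starts at 0 to 0.008. Top of its thumb rest is 58 mm above the flange's underside at 0, 18 mm at home. A sound plunger glides all the way with 2 to 4 N and stays where left. A sticking one glides likewise at first, then stops dead 10 mm or more short of home; 8 N shows it; 60 N is forcing it. At a stop the rubber gives 1 mm per 8 N.
- syringe_c: One of four look-alike 20 ml syringes, nozzle down in the rack; which hangs where varies. Clear barrel 21 mm across, 80 mm long below the flange, nozzle to 91 mm below it. White finger flange 38 x 25 x 3 mm. Origin on the axis at the flange's underside (on the deck when seated), z up. Light blue thumb rest on the axis: disc 24 mm across, 3 mm thick, on a 15 mm wide rod. About 26 g in all.
- barrel_c (a point): Point on the axis of syringe_c, halfway down its barrel, 45 mm below the flange's underside. Every plunger, sound or sticking, holds in its barrel with 1.5 N or more, so the whole syringe can be lifted straight up out of its hole by the thumb rest.
- plunger_c (a joint): Seal travel of syringe_c, m: 0 drawn, 0.040 home; starts at 0 to 0.008. Top of its thumb rest is 58 mm above the flange's underside at 0, 18 mm at home. A sound plunger glides all the way with 2 to 4 N and stays where left. A sticking one glides likewise at first, then stops dead 10 mm or more short of home; 8 N shows it; 60 N is forcing it. At a stop the rubber gives 1 mm per 8 N.
- syringe_d: One of four look-alike 20 ml syringes, nozzle down in the rack; which hangs where varies. Clear barrel 21 mm across, 80 mm long below the flange, nozzle to 91 mm below it. White finger flange 38 x 25 x 3 mm. Origin on the axis at the flange's underside (on the deck when seated), z up. Light blue thumb rest on the axis: disc 24 mm across, 3 mm thick, on a 15 mm wide rod. About 26 g in all.
- barrel_d (a point): Point on the axis of syringe_d, halfway down its barrel, 45 mm below the flange's underside. Every plunger, sound or sticking, holds in its barrel with 1.5 N or more, so the whole syringe can be lifted straight up out of its hole by the thumb rest.
- plunger_d (a joint): Seal travel of syringe_d, m: 0 drawn, 0.040 home; starts at 0 to 0.008. Top of its thumb rest is 58 mm above the flange's underside at 0, 18 mm at home. A sound plunger glides all the way with 2 to 4 N and stays where left. A sticking one glides likewise at first, then stops dead 10 mm or more short of home; 8 N shows it; 60 N is forcing it. At a stop the rubber gives 1 mm per 8 N.
- weight: Bystander: polished steel 200 g calibration weight with a knob, 34 mm across, 47 mm high. Origin at the underside.
- grip: Bystander: round steel tensile grip lying flat: disc 56 mm across, with a block and stud to one side, 28 mm high, 100 mm long. Origin at the underside.
- caliper: Bystander: steel caliper lying flat, 235 mm long, 12 mm high. Origin at the underside.
- specimen_1: Bystander: flat cream plastic tensile specimen, 150 x 20 x 4 mm, waisted in the middle. Origin at the underside.
- specimen_2: Bystander: another of the same flat cream tensile specimens, 150 x 20 x 4 mm. Origin at the underside.
- phone: Bystander: black phone lying flat, 75 x 155 x 9 mm. Origin at the underside.
- water: Bystander: clear drinking bottle with a blue label, 62 mm across, 200 mm high, standing. Origin at the underside.

How it is judged:
On the way:
1. every plunger has been pushed: the sound ones home, the sticking ones until they stop (((value of joint plunger_a above 0.0135 m and value of joint plunger_b above 0.0235 m and value of joint each of plunger_c, plunger_d above 0.037 m) or (value of joint plunger_a above 0.0135 m and value of joint each of plunger_b, plunger_d above 0.037 m and value of joint plunger_c above 0.0235 m) or (value of joint plunger_a above 0.0135 m and value of joint each of plunger_b, plunger_c above 0.037 m and value of joint plunger_d above 0.0235 m) or (value of joint plunger_a above 0.0235 m and value of joint plunger_b above 0.0135 m and value of joint each of plunger_c, plunger_d above 0.037 m) or (value of joint plunger_a above 0.0235 m and value of joint each of plunger_b, plunger_d above 0.037 m and value of joint plunger_c above 0.0135 m) or (value of joint plunger_a above 0.0235 m and value of joint each of plunger_b, plunger_c above 0.037 m and value of joint plunger_d above 0.0135 m) or (value of joint each of plunger_a, plunger_d above 0.037 m and value of joint plunger_b above 0.0135 m and value of joint plunger_c above 0.0235 m) or (value of joint each of plunger_a, plunger_c above 0.037 m and value of joint plunger_b above 0.0135 m and value of joint plunger_d above 0.0235 m) or (value of joint each of plunger_a, plunger_d above 0.037 m and value of joint plunger_b above 0.0235 m and value of joint plunger_c above 0.0135 m) or (value of joint each of plunger_a, plunger_c above 0.037 m and value of joint plunger_b above 0.0235 m and value of joint plunger_d above 0.0135 m) or (value of joint each of plunger_a, plunger_b above 0.037 m and value of joint plunger_c above 0.0135 m and value of joint plunger_d above 0.0235 m) or (value of joint each of plunger_a, plunger_b above 0.037 m and value of joint plunger_c above 0.0235 m and value of joint plunger_d above 0.0135 m))), for 0.2 s.
At the end, for the whole second after the job is handed in: Two of the four stick. The two sound syringes hang in the rack (within 6 mm of the row, 4 mm of seated height, upright within 0.12 rad), plungers within 3 mm of home; the two that stick lie or lean in the red bin, mid-barrel inside it and under 75 mm high; all at rest ((((value of joint plunger_a above 0.037 m and angle between syringe_a's own z axis and vertical below 0.12 rad and linear speed of syringe_a below 0.02 m/s and x of syringe_a in the frame of rack between -0.006 and 0.006 m and y of syringe_a in the frame of rack between -0.1 and 0.1 m and z of syringe_a in the frame of rack between 0.106 and 0.114 m) and (value of joint plunger_b above 0.037 m and angle between syringe_b's own z axis and vertical below 0.12 rad and linear speed of syringe_b below 0.02 m/s and x of syringe_b in the frame of rack between -0.006 and 0.006 m and y of syringe_b in the frame of rack between -0.1 and 0.1 m and z of syringe_b in the frame of rack between 0.106 and 0.114 m) and (x of barrel_c in the frame of bin_red between -0.1 and 0.1 m and y of barrel_c in the frame of bin_red between -0.07 and 0.07 m and z of barrel_c in the frame of bin_red between 0 and 0.075 m and linear speed of syringe_c below 0.03 m/s) and (x of barrel_d in the frame of bin_red between -0.1 and 0.1 m and y of barrel_d in the frame of bin_red between -0.07 and 0.07 m and z of barrel_d in the frame of bin_red between 0 and 0.075 m and linear speed of syringe_d below 0.03 m/s)) or ((value of joint plunger_a above 0.037 m and angle between syringe_a's own z axis and vertical below 0.12 rad and linear speed of syringe_a below 0.02 m/s and x of syringe_a in the frame of rack between -0.006 and 0.006 m and y of syringe_a in the frame of rack between -0.1 and 0.1 m and z of syringe_a in the frame of rack between 0.106 and 0.114 m) and (x of barrel_b in the frame of bin_red between -0.1 and 0.1 m and y of barrel_b in the frame of bin_red between -0.07 and 0.07 m and z of barrel_b in the frame of bin_red between 0 and 0.075 m and linear speed of syringe_b below 0.03 m/s) and (value of joint plunger_c above 0.037 m and angle between syringe_c's own z axis and vertical below 0.12 rad and linear speed of syringe_c below 0.02 m/s and x of syringe_c in the frame of rack between -0.006 and 0.006 m and y of syringe_c in the frame of rack between -0.1 and 0.1 m and z of syringe_c in the frame of rack between 0.106 and 0.114 m) and (x of barrel_d in the frame of bin_red between -0.1 and 0.1 m and y of barrel_d in the frame of bin_red between -0.07 and 0.07 m and z of barrel_d in the frame of bin_red between 0 and 0.075 m and linear speed of syringe_d below 0.03 m/s)) or ((value of joint plunger_a above 0.037 m and angle between syringe_a's own z axis and vertical below 0.12 rad and linear speed of syringe_a below 0.02 m/s and x of syringe_a in the frame of rack between -0.006 and 0.006 m and y of syringe_a in the frame of rack between -0.1 and 0.1 m and z of syringe_a in the frame of rack between 0.106 and 0.114 m) and (x of barrel_b in the frame of bin_red between -0.1 and 0.1 m and y of barrel_b in the frame of bin_red between -0.07 and 0.07 m and z of barrel_b in the frame of bin_red between 0 and 0.075 m and linear speed of syringe_b below 0.03 m/s) and (x of barrel_c in the frame of bin_red between -0.1 and 0.1 m and y of barrel_c in the frame of bin_red between -0.07 and 0.07 m and z of barrel_c in the frame of bin_red between 0 and 0.075 m and linear speed of syringe_c below 0.03 m/s) and (value of joint plunger_d above 0.037 m and angle between syringe_d's own z axis and vertical below 0.12 rad and linear speed of syringe_d below 0.02 m/s and x of syringe_d in the frame of rack between -0.006 and 0.006 m and y of syringe_d in the frame of rack between -0.1 and 0.1 m and z of syringe_d in the frame of rack between 0.106 and 0.114 m)) or ((x of barrel_a in the frame of bin_red between -0.1 and 0.1 m and y of barrel_a in the frame of bin_red between -0.07 and 0.07 m and z of barrel_a in the frame of bin_red between 0 and 0.075 m and linear speed of syringe_a below 0.03 m/s) and (value of joint plunger_b above 0.037 m and angle between syringe_b's own z axis and vertical below 0.12 rad and linear speed of syringe_b below 0.02 m/s and x of syringe_b in the frame of rack between -0.006 and 0.006 m and y of syringe_b in the frame of rack between -0.1 and 0.1 m and z of syringe_b in the frame of rack between 0.106 and 0.114 m) and (value of joint plunger_c above 0.037 m and angle between syringe_c's own z axis and vertical below 0.12 rad and linear speed of syringe_c below 0.02 m/s and x of syringe_c in the frame of rack between -0.006 and 0.006 m and y of syringe_c in the frame of rack between -0.1 and 0.1 m and z of syringe_c in the frame of rack between 0.106 and 0.114 m) and (x of barrel_d in the frame of bin_red between -0.1 and 0.1 m and y of barrel_d in the frame of bin_red between -0.07 and 0.07 m and z of barrel_d in the frame of bin_red between 0 and 0.075 m and linear speed of syringe_d below 0.03 m/s)) or ((x of barrel_a in the frame of bin_red between -0.1 and 0.1 m and y of barrel_a in the frame of bin_red between -0.07 and 0.07 m and z of barrel_a in the frame of bin_red between 0 and 0.075 m and linear speed of syringe_a below 0.03 m/s) and (value of joint plunger_b above 0.037 m and angle between syringe_b's own z axis and vertical below 0.12 rad and linear speed of syringe_b below 0.02 m/s and x of syringe_b in the frame of rack between -0.006 and 0.006 m and y of syringe_b in the frame of rack between -0.1 and 0.1 m and z of syringe_b in the frame of rack between 0.106 and 0.114 m) and (x of barrel_c in the frame of bin_red between -0.1 and 0.1 m and y of barrel_c in the frame of bin_red between -0.07 and 0.07 m and z of barrel_c in the frame of bin_red between 0 and 0.075 m and linear speed of syringe_c below 0.03 m/s) and (value of joint plunger_d above 0.037 m and angle between syringe_d's own z axis and vertical below 0.12 rad and linear speed of syringe_d below 0.02 m/s and x of syringe_d in the frame of rack between -0.006 and 0.006 m and y of syringe_d in the frame of rack between -0.1 and 0.1 m and z of syringe_d in the frame of rack between 0.106 and 0.114 m)) or ((x of barrel_a in the frame of bin_red between -0.1 and 0.1 m and y of barrel_a in the frame of bin_red between -0.07 and 0.07 m and z of barrel_a in the frame of bin_red between 0 and 0.075 m and linear speed of syringe_a below 0.03 m/s) and (x of barrel_b in the frame of bin_red between -0.1 and 0.1 m and y of barrel_b in the frame of bin_red between -0.07 and 0.07 m and z of barrel_b in the frame of bin_red between 0 and 0.075 m and linear speed of syringe_b below 0.03 m/s) and (value of joint plunger_c above 0.037 m and angle between syringe_c's own z axis and vertical below 0.12 rad and linear speed of syringe_c below 0.02 m/s and x of syringe_c in the frame of rack between -0.006 and 0.006 m and y of syringe_c in the frame of rack between -0.1 and 0.1 m and z of syringe_c in the frame of rack between 0.106 and 0.114 m) and (value of joint plunger_d above 0.037 m and angle between syringe_d's own z axis and vertical below 0.12 rad and linear speed of syringe_d below 0.02 m/s and x of syringe_d in the frame of rack between -0.006 and 0.006 m and y of syringe_d in the frame of rack between -0.1 and 0.1 m and z of syringe_d in the frame of rack between 0.106 and 0.114 m)))); the robot touches nothing.
It fails at once if a bystander is shifted by more than 30 mm (distance of any of weight, grip, caliper, specimen_1, specimen_2, phone, water from where it was at the start of the episode above 0.03 m).
It fails at once if a syringe is put into the blue bin ((x of barrel_a in the frame of bin_blue between -0.1 and 0.1 m and y of barrel_a in the frame of bin_blue between -0.07 and 0.07 m and z of barrel_a in the frame of bin_blue below 0.07 m) or (x of barrel_b in the frame of bin_blue between -0.1 and 0.1 m and y of barrel_b in the frame of bin_blue between -0.07 and 0.07 m and z of barrel_b in the frame of bin_blue below 0.07 m) or (x of barrel_c in the frame of bin_blue between -0.1 and 0.1 m and y of barrel_c in the frame of bin_blue between -0.07 and 0.07 m and z of barrel_c in the frame of bin_blue below 0.07 m) or (x of barrel_d in the frame of bin_blue between -0.1 and 0.1 m and y of barrel_d in the frame of bin_blue between -0.07 and 0.07 m and z of barrel_d in the frame of bin_blue below 0.07 m)).
It fails at once if a plunger is forced: a syringe is pressed on the rack with more than 60 N (contact force between rack and syringe_a above 60 N or contact force between rack and syringe_b above 60 N or contact force between rack and syringe_c above 60 N or contact force between rack and syringe_d above 60 N).
It also fails if it takes over 72 s, if anything falls off the work surface, if the arm or the gripper's body presses on something with over 40 N, if the wrist force passes 120 N, or if a joint passes its speed limit or range.

## Working session

There is one attempt and no reset: what is moved stays moved. The work goes in short steps, Python scripts to look and compute and a tool call to move; the robot and the scene stay as the last step left them, time stands still between calls to the robot, and variables do not carry over. Pictures are saved under pics/ and viewed, about 8 in all and at most 12, crops included, and the job is handed in when it is done.

Besides the shell and the picture viewer there is one more tool, called after "Call:" by a JSON object that holds its "api" and its "payload". send_rows: Moves the arm, as the interface text tells. Its arguments: {"type":"object","properties":{"steps":{"type":"array"},"force":{"type":"number"}},"required":["steps"]}

```bash
mkdir -p pics; ls
cat > h.py <<'E'
import numpy as np, cv2
from workcell import state, vision, sign_off
def get(n): 
    d=vision.get_image(n); return d
def save(d,f): cv2.imwrite('pics/'+f,d['color'][:,:,::-1])
def cloud(d):
    K=d['camera_matrix'];z=d['z_map'];v,u=np.mgrid[:480,:640]
    P=np.stack([(u-K[0,2])/K[0,0]*z,-(v-K[1,2])/K[1,1]*z,-z],-1)
    T=d['pose'];return P@T[:3,:3].T+T[:3,3]
def ray(d,u,v,h):
    K=d['camera_matrix'];T=d['pose']
    r=T[:3,:3]@np.array([(u-K[0,2])/K[0,0],-(v-K[1,2])/K[1,1],-1.]);o=T[:3,3]
    return o+r*(h-o[2])/r[2]
E
python3 - <<'E'
from h import *
s=state();print(s)
ims={n:get(n) for n in('scene','side')}
import pickle;pickle.dump(ims,open('i0.pkl','wb'))
for n,d in ims.items(): save(d,n+'0.png');print(n,d['camera_matrix'],d['pose'].round(3).tolist())
E
```

```text
pics
{'clock': 0.0, 'joint_positions': array([ 1.20920669e+00,  1.16468224e-01,  1.44226846e+00, -2.63089206e-05,
        1.58401919e+00, -3.77761729e-02]), 'qvel': array([ 0.00065706,  0.00054886, -0.00123759,  0.00118896,  0.00083017,
       -0.00148727]), 'joint_efforts': array([-1.14012459e-03, -7.31957531e+01, -6.32512379e+01, -5.31654234e-05,
        5.75481565e-03, -4.20632182e-05]), 'eef_pos': array([0.21471077, 0.6397515 , 0.24757216]), 'ee_rot': array([-0.41309564,  0.57439854,  0.41262545,  0.57372341]), 'ft_force': array([ 0.37473756, -0.26861578, -0.56277258]), 'ft_torque': array([ 0.02567691,  0.01321949, -0.01324245]), 'width': 0.08546903129271705}
scene [[566.55685618   0.         319.74318038]
 [  0.         566.55685618 248.10401847]
 [  0.           0.           1.        ]] [[0.42, -0.579, 0.699, 1.577], [0.908, 0.275, -0.317, -0.462], [-0.009, 0.767, 0.641, 1.08], [0.0, 0.0, 0.0, 1.0]]
side [[580.804817     0.         307.90230992]
 [  0.         580.804817   241.21283118]
 [  0.           0.           1.        ]] [[-0.725, 0.355, -0.59, -0.511], [-0.689, -0.395, 0.608, 1.096], [-0.017, 0.847, 0.531, 1.084], [0.0, 0.0, 0.0, 1.0]]
```

View pics/scene0.png

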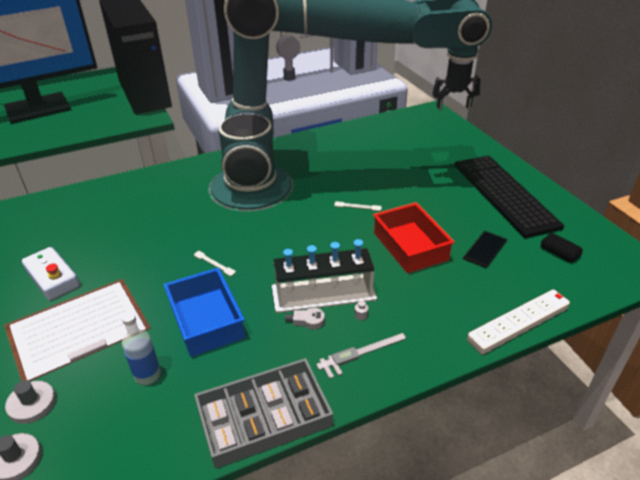

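View pics/side0.png

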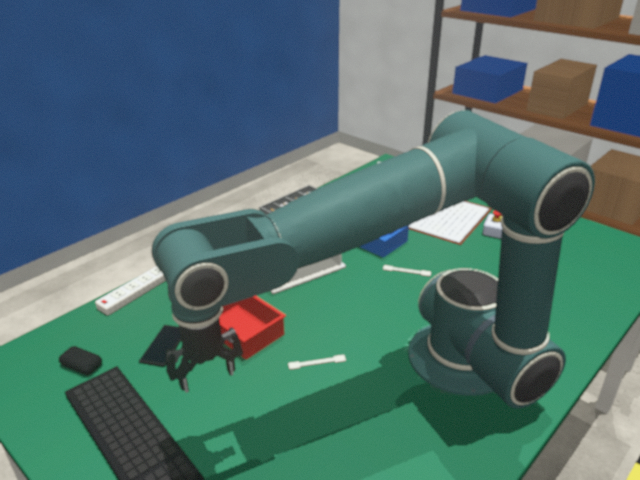

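The scene view shows the rack centred near (323,275), with light blue thumb rests at (288,253), (312,251), (335,247) and (358,244). The red bin is at (413,237) and the blue bin at (205,310). In the side view the arm hides the rack.

```bash
cat > m.py <<'E'
from h import *
def discs(d,P):
    hsv=cv2.cvtColor(d['color'],cv2.COLOR_RGB2HSV)
    m=cv2.inRange(hsv,(92,80,90),(108,255,255)); m[(P[...,2]<.12)|(P[...,2]>.2)]=0
    n,l,st,c=cv2.connectedComponentsWithStats(m)
    out=[]
    for i in range(1,n):
        if st[i,4]<8: continue
        q=P[l==i]; top=q[q[:,2]>q[:,2].max()-.006]
        out.append((c[i].round(1),st[i,4],np.median(top,0).round(4),((top.max(0)+top.min(0))/2).round(4),q[:,2].max().round(4)))
    return out
E
python3 - <<'E'
from m import *
import pickle;d=pickle.load(open('i0.pkl','rb'))['scene'];P=cloud(d)
for o in discs(d,P):print(*o)
hsv=cv2.cvtColor(d['color'],cv2.COLOR_RGB2HSV)
for n,a,b in(('red',(0,150,60),(8,255,255)),('blue',(108,150,60),(125,255,255))):
    m=cv2.inRange(hsv,a,b)>0
    m&=(P[...,2]>.062)&(P[...,2]<.08)&(P[...,0]<1)
    q=P[m];print(n,m.sum(),cv2.minAreaRect((q[:,:2]*1000).astype(np.float32)),np.median(q[:,2]))
m=(hsv[...,2]<70)&(P[...,2]>.1)&(P[...,2]<.118)&(P[...,0]>.4)&(abs(P[...,1])<.4)
m=cv2.morphologyEx(m.astype(np.uint8),cv2.MORPH_OPEN,np.ones((3,3)))>0
q=P[m];print(m.sum(),cv2.minAreaRect((q[:,:2]*1000).astype(np.float32)),np.median(q[:,2]))
print(P[250:275:4,323].round(3))
# obstacles tall
E
```

```text
[44.  66.3] 1076 [-0.9422 -0.5546  0.1968] [-0.9405 -0.5339  0.197 ] 0.2
[357.6 246.8] 93 [0.6049 0.0852 0.168 ] [0.6038 0.0852 0.1681] 0.1709
[334.4 249.9] 100 [0.5899 0.0266 0.1685] [0.5887 0.027  0.1685] 0.1714
[311.2 252.7] 94 [ 0.5728 -0.0308  0.1653] [ 0.5732 -0.0309  0.1662] 0.1692
[287.7 255.7] 98 [ 0.5561 -0.0879  0.1626] [ 0.5563 -0.0884  0.1629] 0.1659
red 765 ((435.6744384765625, -135.28631591796875), (1091.8387451171875, 230.92800903320312), 80.76516723632812) 0.07008435368591903
blue 928 ((557.3660888671875, -380.35400390625), (250.09332275390625, 274.37939453125), 0.27084881067276) 0.07017767620329152
1620 ((581.1473388671875, -1.3191070556640625), (251.3226318359375, 88.06333923339844), 73.64775085449219) 0.11071376095999347
[[ 0.416  0.075  0.003]
 [ 0.549  0.013  0.114]
 [ 0.56   0.009  0.11 ]
 [ 0.577  0.001  0.112]
 [ 0.589 -0.005  0.11 ]
 [ 0.604 -0.012  0.111]
 [ 0.616 -0.018  0.11 ]]
```

```bash
cat >> h.py <<'E'
from scipy.spatial.transform import Rotation as Rn
def units(t):
    s=state();R=Rn.from_quat(s['ee_rot']).as_matrix()
    return (R.T@(np.array(t)-s['eef_pos'])/.03).round(3)
E
python3 - <<'E'
from m import *
import pickle;d=pickle.load(open('i0.pkl','rb'))['scene'];P=cloud(d)
hsv=cv2.cvtColor(d['color'],cv2.COLOR_RGB2HSV)
for n,a,b in(('red',(0,150,60),(8,255,255)),('blue',(108,150,60),(125,255,255))):
    m=cv2.inRange(hsv,a,b)
    k,l,st,c=cv2.connectedComponentsWithStats(m)
    for i in np.argsort(-st[1:,4])[:3]+1:
        M=(l==i)&(P[...,2]>.066)&(P[...,2]<.075)
        if M.sum()<50 : continue
        q=P[M];print(n,c[i],M.sum(),cv2.minAreaRect((q[:,:2]*1000).astype(np.float32)),np.median(q[:,2]))
R=Rn.from_quat(state()['ee_rot']).as_matrix();print(R.round(3))
a=np.deg2rad(74.3);ry=np.array([np.cos(a),np.sin(a),0]);rx=np.array([ry[1],-ry[0],0])
for sg in(1,-1):
    v=R.T@(sg*rx); print('twist deg',np.degrees(np.arctan2(-v[1],v[2])))
for y in(-.09,-.03,.03,.09):print(y,(np.array([.581,-.0015,.11])+ry*y).round(4))
print(units([.6045,.0855,.25]))
E
```

```text
red [412.44201681 236.74173669] 577 ((508.29473876953125, 315.579345703125), (153.30117797851562, 217.22584533691406), 89.35408782958984) 0.07033472597486545
blue [205.08276177 311.0569273 ] 660 ((540.0543212890625, -316.1739501953125), (213.68759155273438, 146.12457275390625), 0.1489843875169754) 0.07049528245943826
blue [143.03636364 365.99545455] 71 ((672.7809448242188, -489.3656311035156), (16.938133239746094, 54.28773880004883), 4.391014099121094) 0.0702605500465685
[[-0.    -0.948  0.318]
 [-0.001  0.318  0.948]
 [-1.     0.    -0.001]]
twist deg 87.14376478988602
twist deg -92.856235210114
-0.09 [ 0.5566 -0.0881  0.11  ]
-0.03 [ 0.5729 -0.0304  0.11  ]
0.03 [0.5891 0.0274 0.11  ]
0.09 [0.6054 0.0851 0.11  ]
[ -0.065 -18.196 -13.38 ]
```

Call:
{"api": "send_rows", "payload": {"steps": [{"grip": 0, "x": -0.1, "y": -18.2, "z": -13.4, "twist": 14.5}, {"grip": 0, "x": -0.1, "y": -18.2, "z": -13.4, "twist": 14.5}, {"grip": 0, "x": -0.1, "y": -18.2, "z": -13.4, "twist": 14.5}, {"grip": 0, "x": -0.1, "y": -18.2, "z": -13.4, "twist": 14.5}, {"grip": 0, "x": -0.1, "y": -18.2, "z": -13.4, "twist": 14.5}, {"grip": 0, "x": -0.1, "y": -18.2, "z": -13.4, "twist": 14.5}, {"grip": 0, "x": -0.1, "y": -18.2, "z": -13.4, "twist": 14.5}, {"grip": 0, "x": -0.1, "y": -18.2, "z": -13.4, "twist": 14.5}], "force": 30}}

```text
clock: 1.1
eef_pos: [0.5029, 0.2289, 0.2504]
ee_rot: [0.091, 0.701, -0.091, 0.701]
ft_force: [0.6, 1.4, -0.7]
width: -0.0003
```

```bash
cat > u.py <<'E'
from h import *
import sys
s=state();R=Rn.from_quat(s['ee_rot']).as_matrix()
a=np.deg2rad(74.3);v=R.T@np.array([np.sin(a),-np.cos(a),0])
print('clk',s['clock'],s['eef_pos'].round(4),s['ft_force'].round(2),'w',s['width'].round(4),'q6',s['joint_positions'][5].round(3))
print('twist units',(np.degrees(np.arctan2(-v[1],v[2]))/6).round(2))
if len(sys.argv)>3: print(units([float(x) for x in sys.argv[1:4]]))
E
python3 u.py .605 .0853 .25
```

```text
Traceback (most recent call last):
  File "u.py", line 5, in <module>
    print('clk',s['clock'],s['eef_pos'].round(4),s['ft_force'].round(2),'w',s['width'].round(4),'q6',s['joint_positions'][5].round(3))
                                                                            ^^^^^^^^^^^^^^^^
AttributeError: 'float' object has no attribute 'round'
```

```bash
sed -i "s/s\['width'\].round(4)/round(s['width'],4)/" u.py; python3 u.py .605 .0853 .25
```

```text
clk 1.1 [0.5029 0.2289 0.2504] [ 0.56  1.36 -0.71] w -0.0003 q6 0.64
twist units 0.14
[ 0.013 -3.754  4.517]
```

Call:
{"api": "send_rows", "payload": {"steps": [{"grip": 0, "x": 0, "y": -3.75, "z": 4.5}, {"grip": 0, "x": 0, "y": -3.75, "z": 4.5}, {"grip": 0, "x": 0, "y": -3.75, "z": 4.5}, {"grip": 0, "x": 0, "y": -3.75, "z": 4.5}, {"grip": 0, "x": 0, "y": -3.75, "z": 4.5}]}}

```text
invalid input
```

```bash
python3 u.py .605 .0853 .25
python3 - <<'E'
from m import *
d=get('wrist');save(d,'w1.png');P=cloud(d)
print(d['pose'].round(3).tolist())
for o in discs(d,P):print(*o)
d=get('scene');P=cloud(d)
for o in discs(d,P):print(*o)
E
```

```text
clk 1.1 [0.5029 0.2289 0.2504] [ 0.56  1.36 -0.71] w -0.0003 q6 0.64
twist units 0.14
[ 0.013 -3.754  4.517]
[[0.967, 0.247, 0.069, 0.52], [-0.256, 0.931, 0.259, 0.294], [-0.0, -0.268, 0.963, 0.375], [0.0, 0.0, 0.0, 1.0]]
[483.6 359.9] 52 [0.6045 0.0945 0.1292] [0.607  0.0911 0.1297] 0.1326
[44.4 66.3] 1100 [-0.9411 -0.5404  0.1968] [-0.9407 -0.5355  0.197 ] 0.2
[357.5 246.8] 97 [0.6041 0.0842 0.1679] [0.6039 0.0849 0.1685] 0.1714
[334.4 250. ] 105 [0.5911 0.025  0.1692] [0.5907 0.0254 0.1707] 0.1736
[311.2 253. ] 98 [ 0.573  -0.0322  0.1658] [ 0.5725 -0.032   0.1671] 0.1701
[287.7 255.8] 99 [ 0.5575 -0.0876  0.1629] [ 0.557  -0.0885  0.1629] 0.1659
```

View pics/w1.png

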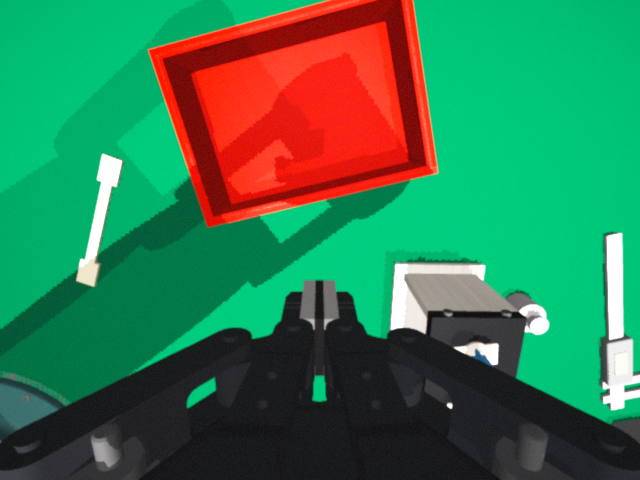

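The move was refused and nothing moved. The wrist picture shows the red bin at (300,110) and the end of the rack at (460,340). I'll resend with every key filled in.

Call:
{"api": "send_rows", "payload": {"steps": [{"grip": 0, "x": 0, "y": -3.75, "z": 4.5, "twist": 0.1}, {"grip": 0, "x": 0, "y": -3.75, "z": 4.5, "twist": 0.1}, {"grip": 0, "x": 0, "y": -3.75, "z": 4.5, "twist": 0.1}, {"grip": 0, "x": 0, "y": -3.75, "z": 4.5, "twist": 0.1}, {"grip": 0, "x": 0, "y": -3.75, "z": 4.5, "twist": 0.1}], "force": 30}}

```text
clock: 1.82
eef_pos: [0.6044, 0.0885, 0.2501]
ee_rot: [0.093, 0.701, -0.093, 0.701]
ft_force: [0.1, 0.5, 0.3]
width: -0.0001
```

```bash
python3 u.py .605 .0853 .18
```

```text
clk 1.825 [0.6044 0.0885 0.2501] [0.13 0.46 0.26] w -0.0001 q6 0.367
twist units 0.1
[ 2.338 -0.099  0.049]
```

Call:
{"api": "send_rows", "payload": {"steps": [{"grip": 0, "x": 1.2, "y": -0.1, "z": 0.05, "twist": 0}, {"grip": 0, "x": 2.1, "y": -0.1, "z": 0.05, "twist": 0}, {"grip": 0, "x": 2.4, "y": -0.1, "z": 0.05, "twist": 0}, {"grip": 0, "x": 2.55, "y": -0.1, "z": 0.05, "twist": 0}, {"grip": 0, "x": 2.7, "y": -0.1, "z": 0.05, "twist": 0}, {"grip": 0, "x": 2.7, "y": -0.1, "z": 0.05, "twist": 0}]}}

```text
clock: 2.58
eef_pos: [0.6054, 0.0849, 0.1699]
ee_rot: [0.093, 0.701, -0.093, 0.701]
ft_force: [-0.9, -0.5, 0.5]
width: 0.0
```

Call:
{"api": "send_rows", "payload": {"steps": [{"grip": 0, "x": 0.08, "y": 0, "z": 0, "twist": 0}, {"grip": 0, "x": 0.16, "y": 0, "z": 0, "twist": 0}]}}

```text
clock: 2.82
eef_pos: [0.6055, 0.0848, 0.1648]
ee_rot: [0.093, 0.701, -0.093, 0.701]
ft_force: [-1.2, 0.7, 2.0]
width: -0.0
```

Run:
```python
from m import *
print(state()['ft_force'].round(2))
d=get('scene');P=cloud(d);save(d,'s1.png')
for o in discs(d,P):print(*o)
c=cv2.resize(d['color'][190:310,250:410],None,fx=5,fy=5,interpolation=cv2.INTER_CUBIC)
cv2.imwrite('pics/s1c.png',c[:,:,::-1])
```

```text
[-1.22  0.68  1.99]
[44.4 66.3] 1104 [-0.9405 -0.5436  0.1971] [-0.9431 -0.5339  0.1969] 0.1999
[226.1 151.8] 8 [ 0.0653 -0.0891  0.1952] [ 0.0615 -0.0889  0.195 ] 0.1971
[334.4 250.1] 101 [0.5887 0.0258 0.1682] [0.5891 0.0256 0.1692] 0.172
[311.2 252.8] 97 [ 0.5734 -0.03    0.1657] [ 0.5724 -0.0312  0.1656] 0.1684
[287.7 255.6] 97 [ 0.5581 -0.0878  0.1632] [ 0.5574 -0.0873  0.1637] 0.1666
[357.3 253. ] 37 [0.6129 0.0805 0.1489] [0.6129 0.0816 0.149 ] 0.1517
```

View pics/s1c.png

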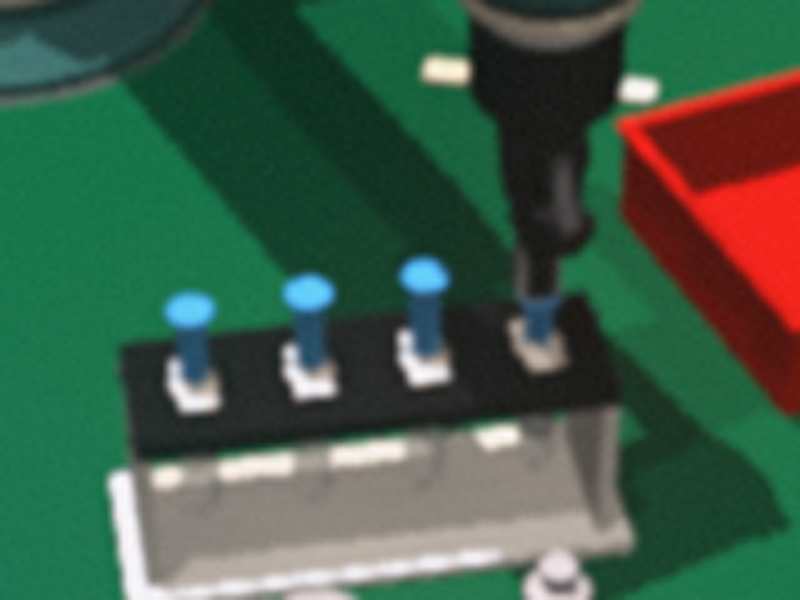

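The crop shows the fingertips on the disc of the slot at +90, with the plunger partly down. The other three discs stand high.

Call:
{"api": "send_rows", "payload": {"steps": [{"grip": 0, "x": 0.08, "y": 0, "z": 0, "twist": 0}, {"grip": 0, "x": 0.15, "y": 0, "z": 0, "twist": 0}]}}

```text
clock: 3.12
eef_pos: [0.6054, 0.0848, 0.1601]
ee_rot: [0.093, 0.701, -0.093, 0.701]
ft_force: [-0.8, -0.4, 2.3]
width: 0.0001
```

Call:
{"api": "send_rows", "payload": {"steps": [{"grip": 0, "x": 0.08, "y": 0, "z": 0, "twist": 0}, {"grip": 0, "x": 0.15, "y": 0, "z": 0, "twist": 0}]}}

```text
clock: 3.38
eef_pos: [0.6054, 0.0847, 0.1556]
ee_rot: [0.093, 0.701, -0.093, 0.701]
ft_force: [-0.2, 0.4, 1.5]
width: 0.0001
```

Call:
{"api": "send_rows", "payload": {"steps": [{"grip": 0, "x": 0.07, "y": 0, "z": 0, "twist": 0}, {"grip": 0, "x": 0.14, "y": 0, "z": 0, "twist": 0}]}}

```text
clock: 3.62
eef_pos: [0.6054, 0.0848, 0.1514]
ee_rot: [0.093, 0.701, -0.093, 0.701]
ft_force: [-1.0, -1.3, 1.1]
width: -0.0001
```

Call:
{"api": "send_rows", "payload": {"steps": [{"grip": 0, "x": 0.1, "y": 0, "z": 0, "twist": 0}, {"grip": 0, "x": 0.18, "y": 0, "z": 0, "twist": 0}, {"grip": 0, "x": 0.25, "y": 0, "z": 0, "twist": 0}]}}

```text
clock: 4.0
eef_pos: [0.6054, 0.0847, 0.144]
ee_rot: [0.093, 0.701, -0.093, 0.701]
ft_force: [-2.3, -1.7, 7.8]
width: -0.0001
```

Slot +90 is sound and home: 7.8 N at the expected home height. Going to slot +30.

Call:
{"api": "send_rows", "payload": {"steps": [{"grip": 0, "x": -1.9, "y": 0, "z": 0, "twist": 0}, {"grip": 0, "x": -1.9, "y": -0.8, "z": 0, "twist": 0}, {"grip": 0, "x": -1.9, "y": -2, "z": 0, "twist": 0}, {"grip": 0, "x": -1.9, "y": -2, "z": 0, "twist": 0}, {"grip": 0, "x": -1.3, "y": -2, "z": 0, "twist": 0}, {"grip": 0, "x": -1.05, "y": -2, "z": 0, "twist": 0}, {"grip": 0, "x": -0.9, "y": -2, "z": 0, "twist": 0}, {"grip": 0, "x": -0.82, "y": -2, "z": 0, "twist": 0}]}}

```text
clock: 5.0
eef_pos: [0.5898, 0.0271, 0.1683]
ee_rot: [0.093, 0.701, -0.093, 0.701]
ft_force: [0.1, -1.1, 2.4]
width: 0.0002
```

Call:
{"api": "send_rows", "payload": {"steps": [{"grip": 0, "x": 0.07, "y": 0, "z": 0, "twist": 0}, {"grip": 0, "x": 0.14, "y": 0, "z": 0, "twist": 0}]}}

```text
clock: 5.25
eef_pos: [0.5899, 0.0269, 0.1645]
ee_rot: [0.093, 0.701, -0.093, 0.701]
ft_force: [1.8, -0.1, 2.5]
width: -0.0
```

Call:
{"api": "send_rows", "payload": {"steps": [{"grip": 0, "x": 0.07, "y": 0, "z": 0, "twist": 0}, {"grip": 0, "x": 0.14, "y": 0, "z": 0, "twist": 0}]}}

```text
clock: 5.5
eef_pos: [0.5898, 0.0269, 0.1602]
ee_rot: [0.093, 0.701, -0.093, 0.701]
ft_force: [1.2, -0.1, 2.5]
width: -0.0001
```

Call:
{"api": "send_rows", "payload": {"steps": [{"grip": 0, "x": 0.07, "y": 0, "z": 0, "twist": 0}, {"grip": 0, "x": 0.14, "y": 0, "z": 0, "twist": 0}]}}

```text
clock: 5.75
eef_pos: [0.5902, 0.0268, 0.157]
ee_rot: [0.093, 0.7, -0.093, 0.702]
ft_force: [-1.2, -1.2, 15.5]
width: -0.0001
```

Slot +30 sticks: 15.5 N at about 26 mm of travel, well above the home height. On to slot -30.

Call:
{"api": "send_rows", "payload": {"steps": [{"grip": 0, "x": -1.6, "y": 0, "z": 0, "twist": 0}, {"grip": 0, "x": -1.6, "y": -0.8, "z": 0, "twist": 0}, {"grip": 0, "x": -1.6, "y": -2, "z": 0, "twist": 0}, {"grip": 0, "x": -1.6, "y": -2, "z": 0, "twist": 0}, {"grip": 0, "x": -0.9, "y": -2, "z": 0, "twist": 0}, {"grip": 0, "x": -0.65, "y": -2, "z": 0, "twist": 0}, {"grip": 0, "x": -0.5, "y": -2, "z": 0, "twist": 0}, {"grip": 0, "x": -0.4, "y": -2, "z": 0, "twist": 0}]}}

```text
clock: 6.75
eef_pos: [0.5743, -0.0308, 0.1679]
ee_rot: [0.093, 0.701, -0.093, 0.701]
ft_force: [1.4, -1.1, 2.5]
width: 0.0
```

Call:
{"api": "send_rows", "payload": {"steps": [{"grip": 0, "x": 0.07, "y": 0, "z": 0, "twist": 0}, {"grip": 0, "x": 0.14, "y": 0, "z": 0, "twist": 0}]}}

```text
clock: 7.0
eef_pos: [0.5742, -0.0309, 0.164]
ee_rot: [0.093, 0.701, -0.093, 0.701]
ft_force: [1.8, 0.8, 2.7]
width: 0.0
```

Call:
{"api": "send_rows", "payload": {"steps": [{"grip": 0, "x": 0.07, "y": 0, "z": 0, "twist": 0}, {"grip": 0, "x": 0.14, "y": 0, "z": 0, "twist": 0}]}}

```text
clock: 7.25
eef_pos: [0.5742, -0.031, 0.1596]
ee_rot: [0.093, 0.701, -0.093, 0.701]
ft_force: [1.8, 0.5, 3.0]
width: -0.0001
```

Call:
{"api": "send_rows", "payload": {"steps": [{"grip": 0, "x": 0.07, "y": 0, "z": 0, "twist": 0}, {"grip": 0, "x": 0.14, "y": 0, "z": 0, "twist": 0}]}}

```text
clock: 7.5
eef_pos: [0.5742, -0.0311, 0.1553]
ee_rot: [0.093, 0.701, -0.093, 0.701]
ft_force: [2.0, 0.9, 2.8]
width: -0.0
```

Call:
{"api": "send_rows", "payload": {"steps": [{"grip": 0, "x": 0.07, "y": 0, "z": 0, "twist": 0}, {"grip": 0, "x": 0.14, "y": 0, "z": 0, "twist": 0}]}}

```text
clock: 7.75
eef_pos: [0.5742, -0.0311, 0.1511]
ee_rot: [0.093, 0.701, -0.093, 0.701]
ft_force: [2.2, 1.2, 2.7]
width: 0.0
```

Travel is past 33 mm, so this one is sound. Pressing it home, from 0.151 to 0.144.

Call:
{"api": "send_rows", "payload": {"steps": [{"grip": 0, "x": 0.1, "y": 0, "z": 0, "twist": 0}, {"grip": 0, "x": 0.18, "y": 0, "z": 0, "twist": 0}, {"grip": 0, "x": 0.25, "y": 0, "z": 0, "twist": 0}]}}

```text
clock: 8.12
eef_pos: [0.5742, -0.031, 0.1437]
ee_rot: [0.093, 0.701, -0.093, 0.701]
ft_force: [-0.3, 1.4, 9.2]
width: -0.0001
```

Call:
{"api": "send_rows", "payload": {"steps": [{"grip": 0, "x": -1.9, "y": 0, "z": 0, "twist": 0}, {"grip": 0, "x": -1.9, "y": -0.8, "z": 0, "twist": 0}, {"grip": 0, "x": -1.9, "y": -2, "z": 0, "twist": 0}, {"grip": 0, "x": -1.9, "y": -2, "z": 0, "twist": 0}, {"grip": 0, "x": -1.3, "y": -2, "z": 0, "twist": 0}, {"grip": 0, "x": -1.05, "y": -2, "z": 0, "twist": 0}, {"grip": 0, "x": -0.9, "y": -2, "z": 0, "twist": 0}, {"grip": 0, "x": -0.82, "y": -2, "z": 0, "twist": 0}]}}

```text
clock: 9.12
eef_pos: [0.5585, -0.0887, 0.1682]
ee_rot: [0.093, 0.701, -0.093, 0.701]
ft_force: [-2.2, -0.1, 6.7]
width: -0.0001
```

Call:
{"api": "send_rows", "payload": {"steps": [{"grip": 0, "x": 0.06, "y": 0, "z": 0, "twist": 0}, {"grip": 0, "x": 0.06, "y": 0, "z": 0, "twist": 0}]}}

```text
clock: 9.38
eef_pos: [0.5587, -0.0888, 0.1677]
ee_rot: [0.093, 0.701, -0.093, 0.701]
ft_force: [-3.6, 0.3, 10.8]
width: -0.0002
```

Slot -90 sticks at about 15.5 mm (10.8 N, not moving). All four have been pushed, so I'll grasp this one next: raise, open, and lower around the disc.

Call:
{"api": "send_rows", "payload": {"steps": [{"grip": 0, "x": -1.0, "y": 0, "z": -0.07, "twist": 0}, {"grip": 0.6, "x": -1.0, "y": 0, "z": -0.07, "twist": 0}, {"grip": 0.6, "x": -1.0, "y": 0, "z": -0.07, "twist": 0}, {"grip": 0.6, "x": -1.0, "y": 0, "z": -0.07, "twist": 0}, {"grip": 0.6, "x": -1.0, "y": 0, "z": -0.07, "twist": 0}, {"grip": 0.6, "x": -0.2, "y": 0, "z": -0.07, "twist": 0}, {"grip": 0.6, "x": 0.5, "y": 0, "z": -0.07, "twist": 0}, {"grip": 0.6, "x": 0.58, "y": 0, "z": -0.07, "twist": 0}], "force": 30}}

```text
clock: 10.38
eef_pos: [0.5558, -0.0883, 0.1471]
ee_rot: [0.093, 0.702, -0.093, 0.7]
ft_force: [0.3, -0.2, 0.2]
width: 0.0509
```

```bash
python3 u.py .5566 -.0885 .149
```

```text
clk 10.375 [ 0.5558 -0.0883  0.1471] [ 0.3  -0.18  0.23] w 0.0509 q6 0.061
twist units 0.1
[-0.063  0.001  0.029]
```

Call:
{"api": "send_rows", "payload": {"steps": [{"grip": 0, "x": 0, "y": 0, "z": 0, "twist": 0}, {"grip": 0, "x": 0, "y": 0, "z": 0, "twist": 0}, {"grip": 0, "x": 0, "y": 0, "z": 0, "twist": 0}, {"grip": 0, "x": -0.3, "y": 0, "z": 0, "twist": 0}, {"grip": 0, "x": -0.6, "y": 0, "z": 0, "twist": 0}, {"grip": 0, "x": -0.6, "y": 0, "z": 0, "twist": 0}], "force": 30}}

```text
clock: 11.12
eef_pos: [0.5569, -0.0885, 0.1684]
ee_rot: [0.093, 0.7, -0.093, 0.702]
ft_force: [0.1, 0.4, -1.0]
width: 0.0213
```

Run:
```python
from m import *
print(state()['width'],state()['eef_pos'])
d=get('scene');P=cloud(d)
for o in discs(d,P):print(*o)
c=cv2.resize(d['color'][190:310,240:400],None,fx=5,fy=5,interpolation=cv2.INTER_CUBIC)
cv2.imwrite('pics/s2c.png',c[:,:,::-1])
```

```text
0.02134863913938268 [ 0.55687947 -0.08852646  0.16837152]
[44.2 66.3] 1097 [-0.9408 -0.5403  0.1972] [-0.9401 -0.535   0.197 ] 0.2
[218.4 148.8] 8 [ 0.0366 -0.1049  0.1992] [ 0.0366 -0.1049  0.1992] 0.1996
[334.4 254.1] 64 [0.5882 0.0272 0.1431] [0.5881 0.0266 0.1443] 0.1473
[357.2 254.1] 46 [0.6068 0.0875 0.1306] [0.6068 0.085  0.1323] 0.1353
[311.4 259.4] 43 [ 0.5723 -0.0301  0.1302] [ 0.5737 -0.0301  0.1318] 0.1348
```

View pics/s2c.png

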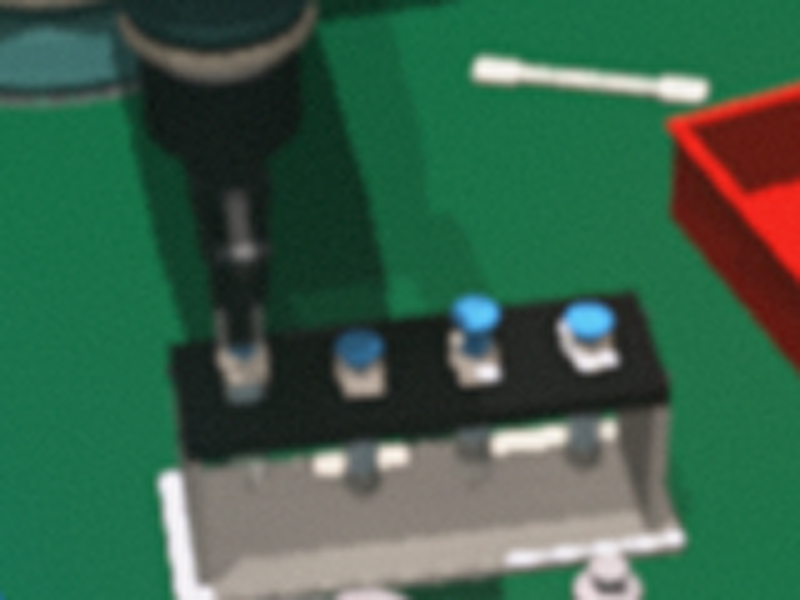

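The crop shows the slot -90 syringe lifted about 20 mm, its flange clear of the deck. The other three are seated, with +30 standing part-way. Lifting it out and turning.

Call:
{"api": "send_rows", "payload": {"steps": [{"grip": 0, "x": -1.5, "y": 0, "z": 0, "twist": 0}, {"grip": 0, "x": -3.0, "y": 0, "z": 0, "twist": 0}, {"grip": 0, "x": -3.6, "y": 0, "z": 0, "twist": -1.5}, {"grip": 0, "x": -3.6, "y": 0, "z": 0, "twist": -3}, {"grip": 0, "x": -3.6, "y": 0.5, "z": -0.3, "twist": -4.5}, {"grip": 0, "x": -3.6, "y": 1.2, "z": -0.6, "twist": -6}, {"grip": 0, "x": -3.6, "y": 2.2, "z": -1.0, "twist": -7.5}, {"grip": 0, "x": -3.6, "y": 3.2, "z": -1.4, "twist": -9}]}}

```text
clock: 12.18
eef_pos: [0.5406, 0.016, 0.2748]
ee_rot: [-0.237, 0.666, 0.237, 0.666]
ft_force: [-0.7, -0.3, 1.3]
width: 0.0213
```

```bash
python3 u.py .445 .295 .275
```

```text
clk 12.175 [0.5406 0.016  0.2748] [-0.69 -0.26  1.31] w 0.0213 q6 -0.701
twist units 9.15
[-4.000e-03  9.223e+00  3.404e+00]
```

Call:
{"api": "send_rows", "payload": {"steps": [{"grip": 0, "x": 0, "y": 1.2, "z": 0.45, "twist": -1.4}, {"grip": 0, "x": 0, "y": 2.7, "z": 1.0, "twist": -2.8}, {"grip": 0, "x": 0, "y": 4.2, "z": 1.55, "twist": -4.2}, {"grip": 0, "x": 0, "y": 5.7, "z": 2.1, "twist": -5.6}, {"grip": 0, "x": 0, "y": 7.2, "z": 2.65, "twist": -7.0}, {"grip": 0, "x": 0, "y": 8.4, "z": 3.1, "twist": -8.2}, {"grip": 0, "x": 0, "y": 9.2, "z": 3.4, "twist": -8.6}, {"grip": 0, "x": 0, "y": 9.2, "z": 3.4, "twist": -8.6}]}}

```text
clock: 13.18
eef_pos: [0.4463, 0.2952, 0.2747]
ee_rot: [-0.503, 0.497, 0.503, 0.497]
ft_force: [0.1, -0.2, -0.6]
width: 0.0215
```

```bash
python3 u.py .445 .295 .14
python3 - <<'E'
from h import *
d=get('wrist');save(d,'w2.png');P=cloud(d)
hsv=cv2.cvtColor(d['color'],cv2.COLOR_RGB2HSV)
m=(cv2.inRange(hsv,(0,150,60),(8,255,255))>0)&(P[...,2]>.066)&(P[...,2]<.074)
q=P[m];print(m.sum(),q.min(0).round(3),q.max(0).round(3),cv2.minAreaRect((q[:,:2]*1000).astype(np.float32)))
E
```

```text
clk 13.175 [0.4463 0.2952 0.2747] [ 0.13 -0.18 -0.57] w 0.0215 q6 -1.045
twist units 17.72
[ 4.489  0.041 -0.005]
4097 [0.404 0.245 0.066] [0.613 0.395 0.071] ((509.4862060546875, 318.8962707519531), (148.23548889160156, 208.20823669433594), 88.7887954711914)
```

View pics/w2.png

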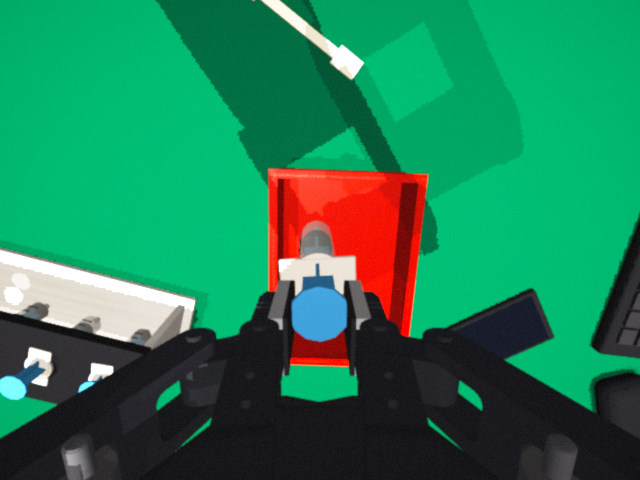

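The syringe hangs over the red bin, with its disc at (319,315) and the bin rim from (268,170) to (428,365). Lowering.

Call:
{"api": "send_rows", "payload": {"steps": [{"grip": 0, "x": 1.5, "y": 0, "z": 0, "twist": 0}, {"grip": 0, "x": 3.0, "y": 0, "z": 0, "twist": 0}, {"grip": 0, "x": 4.0, "y": 0, "z": 0, "twist": 0}, {"grip": 0, "x": 4.4, "y": 0, "z": 0, "twist": 0}, {"grip": 0, "x": 4.6, "y": 0, "z": 0, "twist": 0}, {"grip": 0, "x": 4.6, "y": 0, "z": 0, "twist": 0}], "force": 20}}

```text
clock: 13.98
eef_pos: [0.4474, 0.294, 0.1379]
ee_rot: [0.502, -0.498, -0.502, -0.498]
ft_force: [0.9, 0.1, 0.9]
width: 0.0213
```

Call:
{"api": "send_rows", "payload": {"steps": [{"grip": 0, "x": 0.15, "y": -0.3, "z": 0, "twist": 0}, {"grip": 0, "x": 0.2, "y": -0.7, "z": 0, "twist": 0}, {"grip": 0, "x": 0.3, "y": -1.1, "z": 0, "twist": 0}, {"grip": 0, "x": 0.4, "y": -1.5, "z": 0, "twist": 0}, {"grip": 0, "x": 0.55, "y": -1.8, "z": 0, "twist": 0}, {"grip": 0, "x": 0.7, "y": -2.1, "z": 0, "twist": 0}, {"grip": 0, "x": 0.9, "y": -2.4, "z": 0, "twist": 0}, {"grip": 0, "x": 1.1, "y": -2.7, "z": 0, "twist": 0}]}}

```text
clock: 14.98
eef_pos: [0.529, 0.2949, 0.1043]
ee_rot: [0.502, -0.497, -0.502, -0.498]
ft_force: [1.1, 0.9, 4.3]
width: 0.0214
```

Run:
```python
from h import *
s=state();print(s['ft_force'],s['eef_pos'],s['width'])
d=get('wrist');save(d,'w3.png')
```

```text
[1.11597836 0.91989115 4.28595955] [0.52901896 0.29487014 0.10429947] 0.021424236867282977
```

View pics/w3.png

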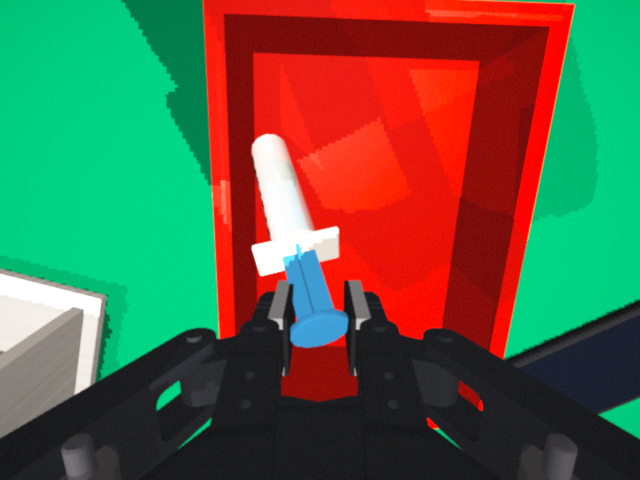

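The syringe leans nozzle-down in the bin, from (268,145) to its disc at (320,325), inside the walls. Releasing it and rising.

Call:
{"api": "send_rows", "payload": {"steps": [{"grip": 0.45, "x": 0, "y": 0, "z": 0, "twist": 0}, {"grip": 0.45, "x": 0, "y": 0, "z": 0, "twist": 0}, {"grip": 0.45, "x": 0, "y": 0, "z": 0, "twist": 0}, {"grip": 0.45, "x": -0.3, "y": 0, "z": 0, "twist": 0}, {"grip": 0.45, "x": -2.0, "y": 0, "z": 0, "twist": 0}, {"grip": 0.45, "x": -4.0, "y": 0, "z": 0, "twist": 0}, {"grip": 0.45, "x": -4.0, "y": 0, "z": 0, "twist": 0}], "force": 30}}

```text
clock: 15.9
eef_pos: [0.5292, 0.2954, 0.2305]
ee_rot: [0.503, -0.495, -0.501, -0.501]
ft_force: [0.2, 0.4, -0.0]
width: 0.0381
```

```bash
python3 u.py .5885 .027 .225
python3 - <<'E'
from h import *
d=get('wrist');save(d,'w4.png');P=cloud(d)
hsv=cv2.cvtColor(d['color'],cv2.COLOR_RGB2HSV)
m=(hsv[...,0]>90)&(hsv[...,0]<110)&(hsv[...,1]>60)&(P[...,1]>.24)&(P[...,1]<.4)&(P[...,0]>.4)&(P[...,0]<.62)
print(m.sum(),P[m].min(0),P[m].max(0),np.median(P[m],0))
d=get('scene');save(d,'s3.png')
E
```

```text
clk 15.9 [0.5292 0.2954 0.2305] [ 0.19  0.4  -0.01] w 0.0381 q6 -1.113
twist units 17.7
[ 0.163 -1.897 -8.965]
1991 [0.45961336 0.24006376 0.00328813] [0.58666399 0.35703673 0.35451518] [0.51744118 0.30849613 0.28604581]
```

View pics/w4.png

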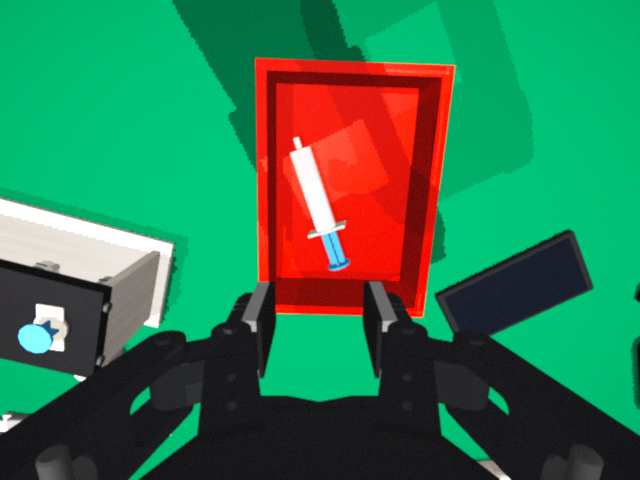

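The first reject lies flat in the red bin, from (298,140) to (339,265). Going back for the slot +30 syringe.

Call:
{"api": "send_rows", "payload": {"steps": [{"grip": 0.6, "x": 0, "y": -0.3, "z": -1.2, "twist": 1.6}, {"grip": 0.6, "x": 0, "y": -0.6, "z": -2.6, "twist": 3.2}, {"grip": 0.6, "x": 0, "y": -0.9, "z": -4.0, "twist": 4.8}, {"grip": 0.6, "x": 0, "y": -1.2, "z": -5.4, "twist": 6.4}, {"grip": 0.6, "x": 0, "y": -1.5, "z": -6.8, "twist": 8.0}, {"grip": 0.6, "x": 0, "y": -1.8, "z": -8.2, "twist": 9.6}, {"grip": 0.6, "x": 0, "y": -1.9, "z": -9.0, "twist": 11.2}, {"grip": 0.6, "x": 0, "y": -1.9, "z": -9.0, "twist": 12.8}]}}

```text
clock: 17.0
eef_pos: [0.587, 0.0235, 0.2225]
ee_rot: [-0.082, 0.703, 0.082, 0.702]
ft_force: [0.3, 0.2, 0.1]
width: 0.0515
```

Call:
{"api": "send_rows", "payload": {"steps": [{"grip": 0.6, "x": 0, "y": 0, "z": 0, "twist": 1.6}, {"grip": 0.6, "x": 0, "y": 0, "z": 0, "twist": 3.2}, {"grip": 0.6, "x": 0, "y": 0, "z": 0, "twist": 4.9}, {"grip": 0.6, "x": 0, "y": 0, "z": 0, "twist": 4.9}]}}

```text
clock: 17.5
eef_pos: [0.5869, 0.0253, 0.2229]
ee_rot: [0.096, 0.701, -0.096, 0.7]
ft_force: [-0.2, -0.4, 0.8]
width: 0.0512
```

```bash
python3 u.py .589 .0272 .138
python3 - <<'E'
from m import *
d=get('scene');P=cloud(d)
for o in discs(d,P):print(*o)
E
```

```text
clk 17.5 [0.5869 0.0253 0.2229] [-0.25 -0.41  0.76] w 0.0512 q6 0.273
twist units 0.01
[2.829 0.082 0.054]
[44.3 66.4] 1098 [-0.941  -0.5473  0.1968] [-0.9454 -0.533   0.197 ] 0.2
[334.4 254.1] 66 [0.5898 0.0266 0.1432] [0.5902 0.0273 0.1435] 0.1464
[357.1 254.1] 47 [0.6031 0.0851 0.1286] [0.6042 0.0857 0.1291] 0.1319
[311.1 259.5] 49 [ 0.5717 -0.031   0.1292] [ 0.5713 -0.0307  0.1293] 0.1321
```

Call:
{"api": "send_rows", "payload": {"steps": [{"grip": 0.6, "x": 0.5, "y": 0.08, "z": 0.07, "twist": 0}, {"grip": 0.6, "x": 1.5, "y": 0.08, "z": 0.07, "twist": 0}, {"grip": 0.6, "x": 2.5, "y": 0.08, "z": 0.07, "twist": 0}, {"grip": 0.6, "x": 2.8, "y": 0.08, "z": 0.07, "twist": 0}, {"grip": 0.6, "x": 2.8, "y": 0.08, "z": 0.07, "twist": 0}, {"grip": 0, "x": 2.8, "y": 0.08, "z": 0.07, "twist": 0}, {"grip": 0, "x": 2.8, "y": 0.08, "z": 0.07, "twist": 0}, {"grip": 0, "x": 2.8, "y": 0.08, "z": 0.07, "twist": 0}], "force": 30}}

```text
clock: 18.55
eef_pos: [0.5904, 0.027, 0.141]
ee_rot: [0.097, 0.7, -0.096, 0.701]
ft_force: [0.8, 0.1, 3.0]
width: 0.0216
```

Call:
{"api": "send_rows", "payload": {"steps": [{"grip": 0, "x": 0, "y": 0, "z": 0, "twist": 0}, {"grip": 0, "x": -0.4, "y": 0, "z": 0, "twist": 0}, {"grip": 0, "x": -1.5, "y": 0, "z": 0, "twist": 0}, {"grip": 0, "x": -3.0, "y": 0, "z": 0, "twist": 0}, {"grip": 0, "x": -4.2, "y": 0, "z": 0, "twist": 0}, {"grip": 0, "x": -4.6, "y": 0, "z": 0, "twist": -1.5}, {"grip": 0, "x": -4.6, "y": 0, "z": 0, "twist": -3}, {"grip": 0, "x": -4.6, "y": 0, "z": 0, "twist": -4.5}]}}

```text
clock: 19.55
eef_pos: [0.5899, 0.027, 0.2788]
ee_rot: [-0.071, 0.703, 0.071, 0.704]
ft_force: [-1.1, 0.1, 0.0]
width: 0.0215
```

```bash
python3 u.py .445 .335 .275
```

```text
clk 19.55 [0.5899 0.027  0.2788] [-1.07  0.1   0.01] w 0.0215 q6 -0.2
twist units 4.55
[ 0.127 11.029 -2.666]
```

Call:
{"api": "send_rows", "payload": {"steps": [{"grip": 0, "x": 0, "y": 1.4, "z": -0.35, "twist": -1.6}, {"grip": 0, "x": 0, "y": 3.0, "z": -0.75, "twist": -3.2}, {"grip": 0, "x": 0, "y": 4.6, "z": -1.15, "twist": -4.8}, {"grip": 0, "x": 0, "y": 6.2, "z": -1.55, "twist": -6.4}, {"grip": 0, "x": 0, "y": 7.8, "z": -1.95, "twist": -8.0}, {"grip": 0, "x": 0, "y": 9.4, "z": -2.35, "twist": -9.6}, {"grip": 0, "x": 0, "y": 11.1, "z": -2.67, "twist": -11.2}, {"grip": 0, "x": 0, "y": 11.1, "z": -2.67, "twist": -12.8}]}}

```text
clock: 20.55
eef_pos: [0.4446, 0.3403, 0.2785]
ee_rot: [-0.494, 0.506, 0.494, 0.506]
ft_force: [0.3, -1.6, -0.7]
width: 0.0213
```

Call:
{"api": "send_rows", "payload": {"steps": [{"grip": 0, "x": 0, "y": 0, "z": 0, "twist": -0.4}, {"grip": 0, "x": 0, "y": 0, "z": 0, "twist": -0.4}]}}

```text
clock: 20.8
eef_pos: [0.446, 0.3378, 0.2786]
ee_rot: [0.502, -0.498, -0.502, -0.498]
ft_force: [-0.3, 0.4, 0.1]
width: 0.0215
```

```bash
python3 u.py .445 .34 .13
python3 - <<'E'
from h import *
d=get('wrist');save(d,'w5.png')
E
```

```text
clk 20.8 [0.446  0.3378 0.2786] [-0.27  0.35  0.09] w 0.0215 q6 -0.977
twist units 17.7
[4.952 0.034 0.072]
```

View pics/w5.png

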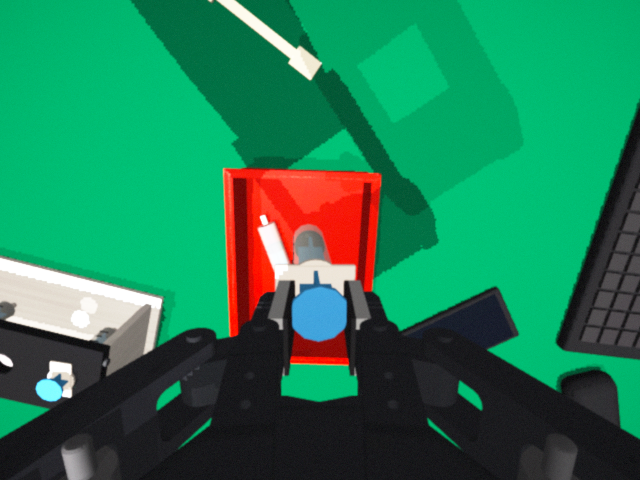

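The second syringe hangs over the bin with its disc at (319,315). The first lies beside it at (272,245).

Call:
{"api": "send_rows", "payload": {"steps": [{"grip": 0, "x": 1.5, "y": 0, "z": 0, "twist": 0}, {"grip": 0, "x": 3.0, "y": 0, "z": 0, "twist": 0}, {"grip": 0, "x": 4.2, "y": 0, "z": 0, "twist": 0}, {"grip": 0, "x": 4.7, "y": 0, "z": 0, "twist": 0}, {"grip": 0, "x": 4.9, "y": 0, "z": 0, "twist": 0}, {"grip": 0, "x": 4.9, "y": 0, "z": 0, "twist": 0}], "force": 20}}

```text
clock: 21.6
eef_pos: [0.4466, 0.338, 0.1321]
ee_rot: [0.502, -0.498, -0.502, -0.498]
ft_force: [0.1, -0.4, 0.7]
width: 0.0215
```

Call:
{"api": "send_rows", "payload": {"steps": [{"grip": 0, "x": 0.15, "y": -0.3, "z": 0, "twist": 0}, {"grip": 0, "x": 0.2, "y": -0.7, "z": 0, "twist": 0}, {"grip": 0, "x": 0.3, "y": -1.1, "z": 0, "twist": 0}, {"grip": 0, "x": 0.4, "y": -1.5, "z": 0, "twist": 0}, {"grip": 0, "x": 0.55, "y": -1.8, "z": 0, "twist": 0}, {"grip": 0, "x": 0.7, "y": -2.1, "z": 0, "twist": 0}, {"grip": 0, "x": 0.9, "y": -2.4, "z": 0, "twist": 0}, {"grip": 0, "x": 0.9, "y": -2.4, "z": 0, "twist": 0}]}}

```text
clock: 22.6
eef_pos: [0.5195, 0.3385, 0.1041]
ee_rot: [0.502, -0.498, -0.502, -0.498]
ft_force: [3.3, 1.3, 5.8]
width: 0.0215
```

Call:
{"api": "send_rows", "payload": {"steps": [{"grip": 0.42, "x": 0, "y": 0, "z": 0, "twist": 0}, {"grip": 0.42, "x": 0, "y": 0, "z": 0, "twist": 0}, {"grip": 0.42, "x": 0, "y": 0, "z": 0, "twist": 0}, {"grip": 0.42, "x": -0.3, "y": 0, "z": 0, "twist": 0}, {"grip": 0.42, "x": -2.0, "y": 0, "z": 0, "twist": 0}, {"grip": 0.42, "x": -4.0, "y": 0, "z": 0, "twist": 0}, {"grip": 0.42, "x": -5.0, "y": 0, "z": 0, "twist": 0}, {"grip": 0.42, "x": -5.0, "y": 0, "z": 0, "twist": 0}], "force": 30}}

```text
clock: 23.6
eef_pos: [0.5187, 0.3388, 0.2579]
ee_rot: [0.503, -0.496, -0.502, -0.499]
ft_force: [0.5, -0.0, -0.2]
width: 0.0361
```

Run:
```python
from m import *
print(state()['ft_force'],state()['qvel'].round(3))
d=get('scene');P=cloud(d)
for o in discs(d,P):print(*o)
a=cv2.resize(d['color'][190:310,250:470],None,fx=3.6,fy=3.6,interpolation=cv2.INTER_CUBIC)[:,:790]
w=get('wrist'); Q=cloud(w); b=cv2.resize(w['color'][:,120:],None,fx=.5,fy=.5)
hsv=cv2.cvtColor(w['color'],cv2.COLOR_RGB2HSV)
inb=(Q[...,0]>.42)&(Q[...,0]<.6)&(Q[...,1]>.26)&(Q[...,1]<.375)&(Q[...,2]>-.01)&(Q[...,2]<.1)&((hsv[...,1]<90)|(abs(hsv[...,0].astype(int)-103)<12))
n,l,st,c=cv2.connectedComponentsWithStats(cv2.morphologyEx(inb.astype(np.uint8),cv2.MORPH_CLOSE,np.ones((7,7))))
for i in range(1,n):
    if st[i,4]>200: q=Q[(l==i)&inb];print(st[i],q.min(0).round(3),q.max(0).round(3),q.mean(0).round(3))
v=np.zeros((600,790,3),np.uint8)
v[:b.shape[0],:b.shape[1]]=b; a=a[:600-b.shape[0]] ; v[b.shape[0]:b.shape[0]+a.shape[0],:a.shape[1]]=a
v=v
cv2.imwrite('pics/f.png',v[:,:,::-1])
```

```text
[ 0.47472585 -0.03600267 -0.20694219] [-0.     0.027  0.06  -0.    -0.028  0.001]
[44.5 66.3] 1094 [-0.9413 -0.5283  0.1972] [-0.9374 -0.5364  0.1971] 0.2
[357.1 254.1] 48 [0.6043 0.0859 0.1294] [0.6042 0.0854 0.1298] 0.1328
[311.1 259.4] 48 [ 0.574  -0.0307  0.1297] [ 0.572  -0.0311  0.131 ] 0.134
[ 279  149   74  105 2211] [0.459 0.298 0.002] [0.566 0.374 0.03 ] [0.512 0.334 0.022]
[ 250  150   59  123 2304] [0.46  0.267 0.002] [0.588 0.327 0.029] [0.521 0.295 0.022]
```

View pics/f.png

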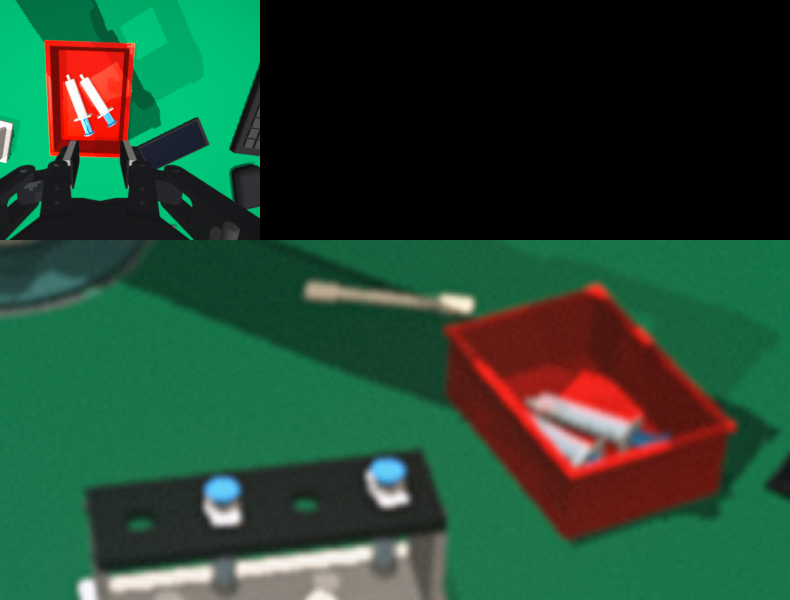

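Both rejects lie flat in the red bin. The two sound syringes are seated with plungers home, slots -90 and +30 are empty, and the gripper is clear. Handing in.

Call:
{"api": "send_rows", "payload": {"steps": [{"grip": 0.42, "x": 0, "y": 0, "z": 0, "twist": 0}, {"grip": 0.42, "x": 0, "y": 0, "z": 0, "twist": 0}, {"grip": 0.42, "x": 0, "y": 0, "z": 0, "twist": 0}, {"grip": 0.42, "x": 0, "y": 0, "z": 0, "twist": 0}]}}

```text
clock: 24.2
eef_pos: [0.5182, 0.3385, 0.2539]
ee_rot: [-0.502, 0.498, 0.502, 0.498]
ft_force: [0.1, -0.7, -0.2]
width: 0.0353
```

```bash
python3 -c "
from h import *
print(state()['clock'],state()['qvel'].round(3));print(sign_off())"
```

```text
24.2 [-0.001 -0.002 -0.003 -0.002 -0.     0.001]
the job is handed in; nothing more can be done
None
```

I pushed all four plungers and handed the job in at 24.2 s. `sign_off()` reports no verdict, so these are only my own checks.

- **Sound syringes:** the plungers in slots +90 and -30 went fully home, at 8 to 9 N. Both syringes hang seated in the rack. The last scene image put their thumb-rest tops at about 0.129 m, against 0.128 m expected for home.
- **Sticking syringes:** slot +30 stopped at about 26 mm of travel (15.5 N) and slot -90 at about 16 mm (10.8 N). I did not press either further.
- **Red bin:** both sticking syringes lie flat in it, nothing higher than about 30 mm. The blue bin was not used.
- **Bystanders:** I saw no contact with any of them, but I did not measure their positions at the end.
- **Anomalies:** one move call was refused because a key was missing from its rows, and nothing moved. The gripper read 21 mm on the 24 mm discs, but a picture of the first lift and later views of both in the gripper showed the grips held.

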